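Catch the candle trolley on the gravity rail

ROBOT

A 6-joint arm with a two-finger parallel gripper is mounted at the origin on the work surface. World frame = base frame: x ahead of the robot, y to its left, z up, the work surface at z = 0. Lengths are in m, angles in rad, forces in N, time in s.
With the tool pointing down it reaches from about 0.35 to 0.975 m from the base axis. Payload 4.9 kg.
Tool frame: the origin (TCP) lies at the very end of the fingers, on their centre line; the grasp point (between the pads) lies 19 mm behind it; z points along the fingers, y is the line along which they close (so a half turn about z gives the same grasp; the last joint's range is limited). The gripper opens to 85 mm and grips with 20 to 120 N. Pads are 22 mm wide; open, the fingers measure 114 mm over their backs; the gripper's body (76 mm by 85 mm) begins 54 mm behind the grasp point. The pads swing forward as they close: fully open they stand 13 mm farther back than shut.
Start: joints at [-1.336, 0.053, 1.613, -0, 1.476, -0.119], TCP at [0.217, -0.586, 0.231] pointing down, gripper open.
Joint ranges: [-3.01, 3.01], [-1.01, 2.22], [0.06, 2.58], [-1.02, 4.17], [0.09, 2.62], [-3.14, 3.14]. Speed limits (rad/s): [2.57, 2.57, 3.14, 3.14, 3.14, 3.14].

INTERFACE

Orientations are given as a unit quaternion [w, x, y, z].
In Python, from plant import manip gives the robot as it stands.
- The arm moves only by the shell command python3 -m pendant 'ROWS'. ROWS is JSON, a list of rows, each a list of 3 entries, a list of its own where there are three numbers: the opening, from 0 (shut) to 1 (fully open), then the shift along the tool's x, y, z in units of 12 cm (1.0 is 12 cm), then the turn about the tool's z in units of pi rad (1.0 is pi rad). In form: [[gripper, [dx, dy, dz], roll], ...]. A call has 1 to 10 rows; each row is the pose to reach, as a shift and turn from the pose commanded when the call began, along the tool's axes at that moment, turning the shorter way round; what a row does not reach only later rows make up. A row lasts 1/10 s, in which the tool goes at most 50 mm and 8.59 degrees, less where a joint would pass 70% of its speed; a pose out of reach is approached as far as the arm can. A call with a number of a shift or a turn outside -1 to 1 is refused whole. A call with a gripper value outside its range is refused whole. The fingers move at their own pace and stop on an object; the grip force is fixed at half the most. Time passes only in rows, so rows that repeat a pose let the fingers close. It gives the time, the measured TCP pose, the force, the opening and the grip force at its end, in the units of the state.
- manip.state(): the state, without advancing time (a new reading comes with each control period).
- manip.grab_frame(name): name is "scene" or "top" or "wrist"; returns a dict with "img" (480x640x3 uint8, red, green, blue), "fx", "fy", "cx", "cy" (pixels), "eye" and "rotation" of the camera in the world; the wrist camera has in their place "tool_from_camera" (4x4, takes a point from camera to tool coordinates, whose origin is the TCP and whose axes are the flange's). Camera axes: x right, y down, z forward; pixel columns grow to the right and rows downward; lengths in m; the calibration is good to about 2 mm. A picture is of the moment at which its call begins: read the wrist's pose just before it. There is no depth.
- manip.job_done(): hands the job in; it is judged then, once.
The state is a dict: "time": time; "joint_pos": joint angles; "joint_vel": joint speeds; "joint_efforts": joint torques, N m; "tool_pos": TCP position; "tool_rot": TCP orientation; "contact_force": force on the tool from outside, world axes, zero at the start; "ft_torque": the same for the moment, N m; "gripper_width": opening from 0.0 (shut) to 1.0 (fully open); "grasp_force": force on a finger pad.
Only numpy, scipy, OpenCV 4.12 (cv2) and the standard library are available. Lean on these libraries where they do the work, as an engineer would, in place of code of your own. Each camera call takes 0.05 s, during which the arm holds its last target. There are 200 camera calls.

TASK

Pull the hand lever over to lift the gate, so that the trolley with the two standing pillar candles runs down the sloping rail by itself. Before it reaches the buffers at the low end, catch it by its upright steel post so gently that neither candle topples, without touching the candles, and stop it with the post abreast of the small white plate beside the rail. Keep the trolley still there, and finish while still holding it by the post (it rolls on if let go); leave the tins and other things alone.

Things in the scene. Friction and masses are not known exactly. Their poses are not given: they have to be found in the camera images.
- rail: Fixed gravity rail, 940 mm long: two aluminium tracks 90 mm apart on dark legs. Origin on the table under the lane's middle line; y points horizontally downhill along the lane, x across it (roughly away from the robot), z up. Slope 0.06 rad. In this frame the trolley's origin starts at x 0, y -0.36, z 0.130 m; at any y its height is 0.130 - 0.06 (y + 0.36).
- trolley: Flat grey trolley on four wheels, runs only along the rail. Origin: deck top, lane middle, at the foot of its post; axes as the rail's. Deck level, 100 mm wide, y -195 to +25 mm. 0.7 kg (hidden, -15 to +25 %) plus candles. Drag 0.06 N + 1.9 N per m/s: left alone it reaches 0.21 to 0.32 m/s, time constant about 0.5 s. Standing still it pushes downhill with about 0.5 N.
- post_top (a point): Centre of the top of the trolley's post: an upright square steel bar, 24 x 24 mm, 80 mm high, sides parallel to the rail's x and y, at the trolley's origin (this point is 80 mm above the deck). Free space in front (downhill) and to both sides of it; the nearest candle's surface is 95 mm behind its centre (uphill).
- candle_front: Cream pillar candle, 30 mm in diameter, 200 mm tall, 0.13 kg, standing loose on the deck 110 mm behind (uphill of) the post. Origin at the centre of its foot, z up its length. It topples if the trolley's speed jumps by about 0.15 m/s or more, or if the trolley brakes at more than about 1.2 m/s2.
- candle_rear: Second, equal candle, standing loose 165 mm behind the post.
- gate (a joint): Turn of the release shaft (rad), which runs beside the lane on the robot's side, 30 mm above deck level. 0 at the start: gate arm across the lane, against the post. Pulling the lever's knob towards the robot (rail's -x) raises it to at most 1.2. Takes about 3 N at the knob, stays where left. The trolley comes free at about 0.5; the arm is clear of the candles from 0.85 on.
- lever_knob (a point): Centre of the black ball knob, 26 mm in diameter, on top of the hand lever: a 14 mm steel rod standing up from the release shaft beside the lower part of the rail, on the robot's side, 70 mm downhill of the bay. Swings with the gate.
- lever_pivot (a point): Point on the axis of the release shaft at the foot of the hand lever (does not move); the knob's centre is 83 mm from it, straight above at the start (lever vertical to 0.06 rad).
- bay (a point): Unloading place: point on the middle of the lane at deck level, abreast of the white plate (60 mm along the lane, 35 mm wide, centre 85 mm beyond the lane's middle, 75 mm above the table). Axes as the rail's; rail y = 0.15. The trolley's origin is to stop here.
- lane_end (a point): Where the trolley's origin is, on the middle of the lane at deck level, when it runs onto the rubber buffers: 130 mm downhill of the bay. A dark end plate 110 mm wide and 70 mm high (from the table) stands across the lane 65 mm further on.
- tin_a: Bystander: open brass tin of wax, 66 mm across, 45 mm high, on the far side of the rail. Origin under its centre.
- tin_b: Bystander: another such tin on the far side of the rail.
- tin_c: Bystander: closed brass tin, 66 mm across, 45 mm high, beyond the rail's low end.
- tin_d: Bystander: closed brass tin, 66 mm across, 45 mm high, on the robot's side of the rail.
- jar: Bystander: amber glass jar, 60 mm across, 70 mm high, right of the robot, near the bowl.
- bowl: Bystander: white bowl, 100 mm across, 50 mm high, right of the robot.
- driver: Bystander: screwdriver, 160 mm long, lying beyond the low end of the rail.
Mind the look-alikes: they are no part of the job. What is shaped like the candle_front but blue is not meant.

How it is judged:
By the outcome, as a careful person would: the job done as asked, in the order asked, and still so for the second after the job is handed in, while the arm keeps its last pose, push and grip.
It also fails if it takes over 29 s, if anything falls off the work surface, if the arm or the gripper's body presses on something with over 40 N, if the wrist force passes 120 N, or if a joint passes its speed limit or range.

## Working session

There is one attempt and no reset: what is moved stays moved. The work goes in short steps, Python scripts to look and compute and a shell command to move; the robot and the scene stay as the last step left them, time stands still between calls to the robot, and variables do not carry over. Pictures are saved under pics/ and viewed, at most 10 in all, crops included, and the job is handed in when it is done.

```bash
ls; mkdir -p pics; python3 - <<'E'
from plant import manip
import cv2,json
s=manip.state();print({k:s[k] for k in('time','tool_pos','tool_rot','gripper_width','contact_force')})
for n in("scene","top"):
    f=manip.grab_frame(n);cv2.imwrite(f"pics/{n}0.png",f["img"][:,:,::-1])
    print(n,{k:(v.tolist() if hasattr(v,'tolist') else v) for k,v in f.items() if k!="img"})
    json.dump({k:(v.tolist() if hasattr(v,'tolist') else v) for k,v in f.items() if k!="img"},open(n+".json","w"))
E
```

```text
pics
{'time': 0.0, 'tool_pos': array([ 0.21638656, -0.58567859,  0.23007022]), 'tool_rot': array([-1.03304159e-03,  9.84396301e-01,  1.75962646e-01, -5.23400411e-05]), 'gripper_width': 1.000478261983923, 'contact_force': array([ 0.2353444 , -0.36695195, -0.63912406])}
scene {'fx': 526.7052664399798, 'fy': 526.7052664399798, 'cx': 317.6238935218046, 'cy': 242.31625262681186, 'eye': [1.2496259707498922, 0.6961967879531179, 1.3457606285410237], 'rotation': [-0.13589509988844, 0.3562260460359781, 0.8693046228267393, -0.3145552394794034]}
top {'fx': 486.56811034334936, 'fy': 486.56811034334936, 'cx': 319.059285513991, 'cy': 241.10211101644106, 'eye': [0.44578876037766746, -0.04079852946007783, 1.4589177351702711], 'rotation': [-0.03219642094337077, 0.7163101130026442, -0.6967656011714669, 0.0195169032569386]}
```

View pics/scene0.png

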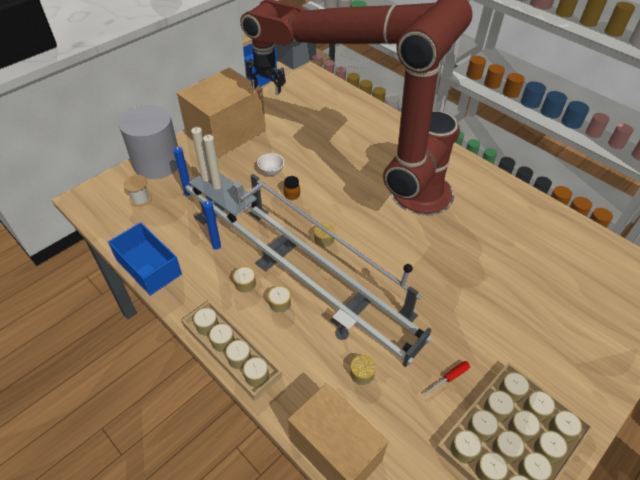

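View pics/top0.png

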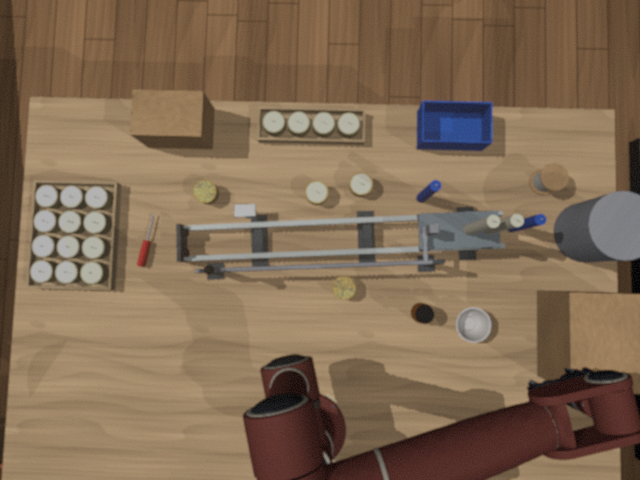

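Scene shows: trolley with cream candles at (205,160), gate/post near (245,195), lever knob (407,268), white plate (344,320), end plate (418,345). Top shows: post ≈(433,229), knob ≈(209,269), plate (245,210), end plate (182,243). The blue pillars, at scene (182,170)/(212,225), are the look-alikes; the cream ones on the deck are meant. I'll confirm that in an enlarged montage.

```bash
python3 - <<'E'
import cv2,numpy as np
s=cv2.imread("pics/scene0.png");t=cv2.imread("pics/top0.png")
def c(im,x,y,w=100,h=75):
    return cv2.resize(im[y:y+h,x:x+w],(400,300),interpolation=cv2.INTER_CUBIC)
cv2.imwrite("pics/m1.png",np.vstack([np.hstack([c(s,190,140),c(s,340,262)]),np.hstack([c(t,410,195),c(t,172,200)])]))
E
```

```text
(no output)
```

View pics/m1.png

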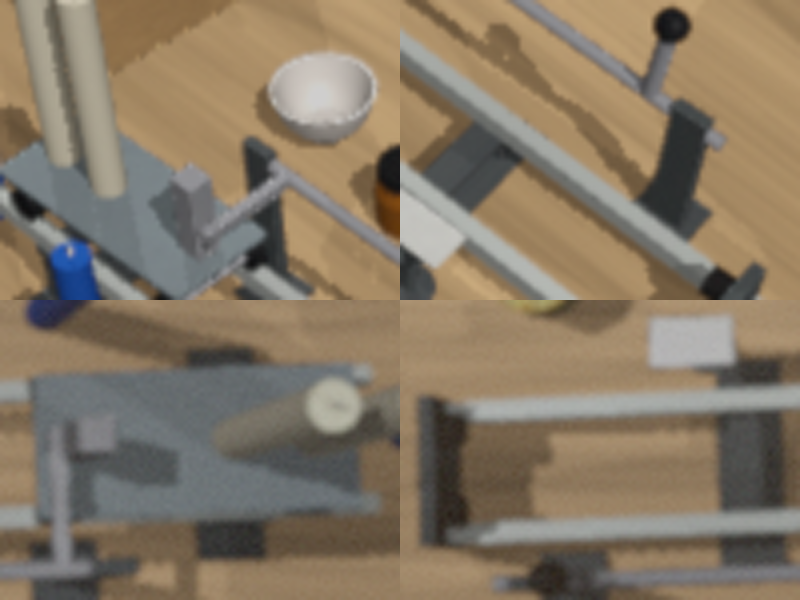

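Montage: cream candles stand on the deck behind the post. Post top is at scene (238,185.5) / top (434.3,228.5). Knob is at scene (407.8,268.3) / top (209.5,269.5). Plate is at top (245,210.3). The blue pillars stand on the table, not on the deck.

```bash
cat > h.py <<'E'
import json,numpy as np
from scipy.spatial.transform import Rotation as R
C={n:json.load(open(n+".json")) for n in("scene","top")}
def ray(n,u,v):
    c=C[n];q=c["rotation"];d=R.from_quat(q[1:]+q[:1]).apply([(u-c["cx"])/c["fx"],(v-c["cy"])/c["fy"],1])
    return np.array(c["eye"]),d/np.linalg.norm(d)
def tri(p,q):
    (a,d),(b,e)=ray("scene",*p),ray("top",*q)
    st=np.linalg.lstsq(np.c_[d,-e],b-a,rcond=None)[0]
    P,Q=a+st[0]*d,b+st[1]*e
    return (P+Q)/2,np.linalg.norm(P-Q)
def atz(n,u,v,z):
    a,d=ray(n,u,v);return a+d*(z-a[2])/d[2]
E
python3 - <<'E'
from h import *
from plant import manip
np.set_printoptions(precision=4,suppress=True)
p,e=tri((238,185.5),(434.25,228.5));print("post",p,e)
k,e=tri((407.8,268.3),(209.5,269.5));print("knob",k,e)
w,e=tri((344,319.5),(245,210.25));print("plate",w,e, atz("top",245,210.25,.075),atz("scene",344,319.5,.075))
print("shaft ends top", atz("top",180+119/4-0,0,0)[0:0])
# shaft: top pixels (410+15, 200+..)
a=atz("top",410+140/4,195+265/4,.160);b=atz("top",172+100/4,200+283/4,.125);print("shaft",a,b,"yaw",np.arctan2(*-(b-a)[[0,1]]))
a=atz("top",172+460/4-100,200+110/4,.09);
# upper track
u1=atz("top",172+80/4,200+110/4,.09);u2=atz("top",172+390/4,200+97/4,.095);print("track",u1,u2,np.arctan2(*-(u2-u1)[[0,1]]))
# yaw from post -> plate: plate = post + R(0.085, 0.51)
d=(w-p)[:2];ang=np.arctan2(d[1],d[0])-np.arctan2(.51,.085);print("yaw",ang,np.linalg.norm(d),np.hypot(.51,.085))
Rz=R.from_euler('z',ang).as_matrix();print("bay",p+Rz@[0,.51,-.08-.0306])
d=(k-p)[:2];print("knob rel",Rz.T[:2,:2]@d)
s=manip.state();q=s["tool_rot"];print(R.from_quat(np.r_[q[1:],q[0]]).as_matrix())
E
```

```text
post [ 0.5776 -0.3128  0.2036] 0.0016411917651284952
knob [0.4557 0.2634 0.2091] 0.0012740970733613318
plate [0.6304 0.2008 0.0729] 0.000653033453583967 [0.63   0.2007 0.075 ] [0.6317 0.2014 0.075 ]
shaft ends top []
shaft [ 0.496  -0.3523  0.16  ] [0.4525 0.3176 0.125 ] yaw 3.0766296400693376
track [0.5747 0.347  0.09  ] [0.5893 0.1263 0.095 ] -0.06595393679489064
yaw 0.06251919024430919 0.5163252543736283 0.5170348150753487
bay [0.5457 0.1962 0.093 ]
knob rel [-0.0856  0.5826]
[[ 0.9381  0.3464 -0.0005]
 [ 0.3464 -0.9381  0.0019]
 [ 0.0002 -0.0019 -1.    ]]
```

```bash
cat >> h.py <<'E'
YAW=0.0645
RX=np.array([np.cos(YAW),np.sin(YAW),0]);RY=np.array([-np.sin(YAW),np.cos(YAW),0])
O=np.array([0.5456,0.1964,0])-.15*RY   # rail origin on table
def rail(p): p=np.asarray(p)-O;return np.array([p@RX,p@RY,p[2]])
def where(tgt=None):
    from plant import manip
    s=manip.state();q=s["tool_rot"];M=R.from_quat(np.r_[q[1:],q[0]]).as_matrix();p=s["tool_pos"]
    print("t",round(s["time"],2),"rail",rail(p).round(4),"yaw err",round(np.arctan2(M[:,1]@RY,M[:,1]@RX),4),"F",s["contact_force"].round(1),"w",round(s["gripper_width"],3),"gf",s["grasp_force"],"q",np.round(s["joint_pos"],2))
    if tgt is not None:
        t=O+tgt[0]*RX+tgt[1]*RY+[0,0,tgt[2]]
        print("shift units",(M.T@(t-p)/.12).round(3))
    return s,M
E
python3 -m pendant '[[0.6,[0.727,-1,-0.25],-0.408],[0.6,[0.727,-1,-0.25],-0.408],[0.6,[0.727,-1,-0.25],-0.408],[0.6,[0.727,-1,-0.25],-0.408],[0.6,[0.727,-1,-0.25],-0.408],[0.6,[0.727,-1,-0.25],-0.408],[0.6,[0.727,-1,-0.25],-0.408],[0.6,[0.727,-1,-0.25],-0.408],[0.6,[0.727,-1,-0.25],-0.408]]'
python3 -c "
from h import *
print('knob',rail([.4557,.2634,.2091]),'post',rail([.5776,-.3128,.2036]))
where((-.086,.22,.26))"
```

```text
time: 1.0
tool_pos: [0.2567, -0.4431, 0.2607]
tool_rot: [-0.0, 0.682, 0.731, 0.0]
contact_force: [0.6, 0.7, -0.3]
gripper_width: 0.604
grasp_force: 0.0
knob [-0.08539456  0.22265521  0.2091    ] post [-0.00088717 -0.36020374  0.2036    ]
t 1.0 rail [-0.3295 -0.4696  0.2607] yaw err 0.0048 F [ 0.6  0.7 -0.3] w 0.604 gf 0.0 q [-1.19 -0.24  1.83 -0.    1.54 -1.26]
shift units [5.737 2.057 0.011]
```

```bash
for i in 1; do
python3 -m pendant '[[0.6,[1,0.35,0],0],[0.6,[1,0.35,0],0],[0.6,[1,0.35,0],0]]'
python3 -m pendant '[[0.6,[1,0.35,0],0],[0.6,[1,0.35,0],0],[0.6,[1,0.35,0],0]]'
python3 -m pendant '[[0.6,[1,0.35,0],0],[0.6,[1,0.35,0],0],[0.6,[1,0.35,0],0]]'
python3 -m pendant '[[0.6,[1,0.35,0],0],[0.6,[1,0.35,0],0],[0.6,[1,0.35,0],0]]'
python3 -m pendant '[[0.6,[1,0.35,0],0],[0.6,[1,0.35,0],0],[0.6,[1,0.35,0],0],[0.6,[1,0.35,0],0]]'
done | grep -E "time|pos"
python3 - <<'E'
from h import *
import cv2
from plant import manip
s,M=where((-.086,.22,.26))
f=manip.grab_frame("wrist");T=f["tool_from_camera"];np.save("T.npy",T);im=f["img"][:,:,::-1].copy();cv2.imwrite("pics/w1.png",im)
json.dump({k:float(f[k]) for k in("fx","fy","cx","cy")},open("wc.json","w"))
# project expected knob, bay
for nm,p in(("knob",(-.0854,.2226,.2085)),("plate",(.085,.15,.075))):
    w=O+p[0]*RX+p[1]*RY+[0,0,p[2]];t=M.T@(w-s["tool_pos"]);c=np.linalg.inv(T)@np.r_[t,1]
    print(nm,f["fx"]*c[0]/c[2]+f["cx"],f["fy"]*c[1]/c[2]+f["cy"],c[2])
E
```

```text
time: 1.3
tool_pos: [0.2912, -0.3184, 0.2605]
time: 1.6
tool_pos: [0.3252, -0.1958, 0.2609]
time: 1.9
tool_pos: [0.3593, -0.0733, 0.261]
time: 2.2
tool_pos: [0.3933, 0.0494, 0.261]
time: 2.6
tool_pos: [0.4273, 0.1715, 0.2605]
t 2.6 rail [-0.1197  0.1328  0.2605] yaw err 0.0051 F [ 0.9 -0.7  0. ] w 0.597 gf 0.0 q [ 0.22 -0.37  1.94  0.    1.57  0.15]
shift units [0.725 0.284 0.004]
knob 391.71977376836776 96.46527023494764 0.18260706304558827
plate 558.6910772470058 195.9217670255735 0.3320102967480887
```

View pics/w1.png

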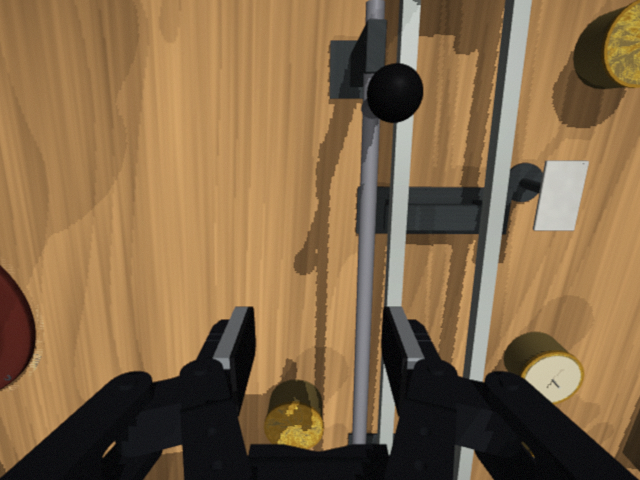

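Wrist view: knob at (395,92) versus (392,96) predicted, and white plate centre at (562,196) versus (559,196). The map is good to about 2 mm. Next I straddle the knob.

```bash
(python3 -m pendant '[[0.6,[0.755,0.3,0],0],[0.6,[0.755,0.3,0],0],[0.6,[0.755,0.3,0],0]]'
python3 -m pendant '[[0.6,[0,0,0.3],0],[0.6,[0,0,0.6],0],[0.6,[0,0,0.79],0],[0.6,[0,0,0.79],0]]')|grep -E "time|force"
python3 - <<'E'
from h import *
import cv2
from plant import manip
where()
f=manip.grab_frame("wrist");cv2.imwrite("pics/w2.png",f["img"][:,:,::-1])
f=manip.grab_frame("scene");i=f["img"][:,:,::-1]
cv2.imwrite("pics/s2.png",cv2.resize(i[180:380,260:520],None,fx=3,fy=3))
E
```

```text
time: 2.95
contact_force: [0.3, -1.2, -0.5]
grasp_force: 0.0
time: 3.35
contact_force: [0.0, 0.2, -0.4]
grasp_force: 0.0
t 3.35 rail [-0.0865  0.2183  0.162 ] yaw err -0.0015 F [ 0.   0.2 -0.4] w 0.6 gf 0.0 q [ 0.38 -0.13  1.91 -0.    1.37  0.31]
```

View pics/s2.png

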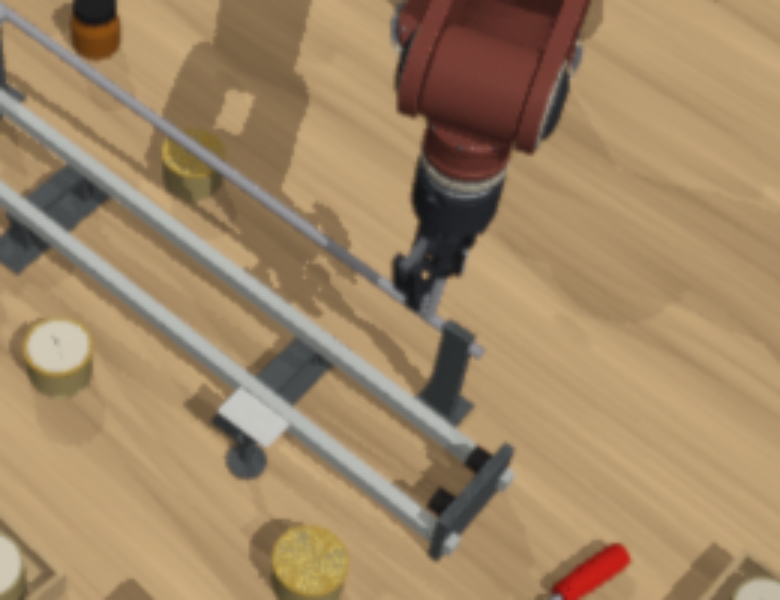

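Fingers straddle the lever: the scene crop shows the gripper over the knob at about (425,285). Before pulling, I'll build and check a tracker on the candle tops in the top camera.

```bash
cat > track.py <<'E'
import sys,cv2
from h import *
from plant import manip
from scipy.optimize import least_squares
tpl=cv2.imread("pics/top0.png")[211:232,482:526]
def ry(u,v):  # candle-top pixel -> rail y of post
    y=-.36
    for _ in range(5): y=rail(atz("top",u,v,.130-.06*(y+.36)+.2))[1]+.11
    return y
B=-.36-ry(493.5,221.25)
def look():
    t=manip.state()["time"];im=manip.grab_frame("top")["img"][:,:,::-1]
    r=cv2.matchTemplate(im[185:265,150:545].copy(),tpl,cv2.TM_CCOEFF_NORMED)
    _,m,_,(a,b)=cv2.minMaxLoc(r)
    g=lambda l,c,h:.5*(l-h)/(l-2*c+h)
    a2=a+(g(r[b,a-1],r[b,a],r[b,a+1]) if 0<a<r.shape[1]-1 else 0)
    return t,ry(150+a2+11.5,185+b+10.25)+B,m
if __name__=="__main__":
    L=json.load(open("log.json")) if "new" not in sys.argv else []
    for _ in range(int(sys.argv[1])): L.append(look())
    json.dump(L,open("log.json","w"))
    for l in L[-6:]: print(np.round(l,4))
    A=np.array([l for l in L if l[2]>.6 and l[1]>-.345])
    if len(A)>1:
        f=lambda p,t:-.36+p[0]*((t-p[1])-.5*(1-np.exp(-np.maximum(t-p[1],0)/.5)))
        s=least_squares(lambda p:f(p,A[:,0])-A[:,1],[.27,A[0,0]-.5]).x
        t=manip.state()["time"];print("v,t0",s,"now",t)
        for k in range(0,16,2):print(round(t+k/10,2),f(s,t+k/10).round(4),(s[0]*(1-np.exp(-(t+k/10-s[1])/.5))).round(3))
    where()
E
python3 track.py 1 new
python3 -m pendant '[[0.6,[0,-0.1,0],0],[0.6,[0,-0.15,0],0],[0.6,[0,-0.2,0],0],[0.6,[0,-0.25,0],0]]'; python3 track.py 1
```

```text
[ 3.45   -0.36    0.9973]
t 3.5 rail [-0.0828  0.2201  0.1682] yaw err -0.0009 F [-0.   0.3  0.7] w 0.6 gf 0.0 q [ 0.38 -0.14  1.9  -0.    1.37  0.31]
time: 3.9
tool_pos: [0.4283, 0.26, 0.1682]
tool_rot: [0.001, 0.684, 0.73, 0.002]
contact_force: [4.6, 0.4, 2.0]
gripper_width: 0.601
grasp_force: 2.9
[ 3.45   -0.36    0.9973]
[ 3.9    -0.3592  0.9918]
t 3.95 rail [-0.1135  0.2211  0.168 ] yaw err 0.0008 F [3.4 1.  3.5] w 0.597 gf 1.8405317142605782 q [ 0.4  -0.21  1.96 -0.    1.38  0.33]
```

```bash
python3 -m pendant '[[0.6,[0,-0.16,0],0],[0.6,[0,-0.31,0],0],[0.6,[0,-0.44,0],0],[0.6,[0,-0.46,0],0]]'; python3 track.py 0
python3 -m pendant '[[0.6,[0,0,-0.4],0]]'; python3 track.py 1
```

```text
time: 4.35
tool_pos: [0.3723, 0.256, 0.1661]
tool_rot: [0.001, 0.684, 0.73, 0.001]
contact_force: [8.7, 0.6, -3.3]
gripper_width: 0.601
grasp_force: 5.2
[ 3.45   -0.36    0.9973]
[ 3.9    -0.3592  0.9918]
t 4.35 rail [-0.1691  0.2207  0.1661] yaw err 0.0012 F [ 8.7  0.6 -3.3] w 0.601 gf 5.158261936157942 q [ 0.44 -0.34  2.07 -0.    1.4   0.37]
time: 4.45
tool_pos: [0.3676, 0.254, 0.2064]
tool_rot: [-0.003, 0.684, 0.73, -0.008]
contact_force: [0.4, -0.0, 0.0]
gripper_width: 0.604
grasp_force: 0.0
[ 3.45   -0.36    0.9973]
[ 3.9    -0.3592  0.9918]
[ 4.45   -0.3227  0.8842]
t 4.5 rail [-0.1684  0.2213  0.22  ] yaw err 0.0009 F [2.3 2.4 7.9] w 0.598 gf 0.0 q [ 0.44 -0.38  2.01  0.    1.5   0.37]
```

```bash
python3 -m pendant '[[0.45,[-0.34,0.24,0],0],[0.45,[-0.68,0.48,0],0],[0.45,[-1,0.71,0],0]]' |grep time; python3 track.py 1
python3 -m pendant '[[0.45,[-0.34,0.24,0],0],[0.45,[-0.68,0.48,0],0],[0.45,[-1,0.71,0],0]]'|grep time; python3 track.py 1
```

```text
time: 4.8
[ 3.45   -0.36    0.9973]
[ 3.9    -0.3592  0.9918]
[ 4.45   -0.3227  0.8842]
[ 4.8    -0.2537  0.9063]
v,t0 [0.28882722 4.04170304] now 4.85
4.85 -0.2423 0.231
5.05 -0.194 0.25
5.25 -0.1425 0.263
5.45 -0.089 0.272
5.65 -0.0341 0.277
5.85 0.0218 0.281
6.05 0.0782 0.284
6.25 0.1351 0.285
t 4.85 rail [-0.0801  0.0943  0.2144] yaw err -0.0042 F [ 0.1 -3.9 -0.5] w 0.454 gf 0.0 q [ 0.13 -0.27  1.94 -0.    1.47  0.07]
time: 5.15
[ 3.45   -0.36    0.9973]
[ 3.9    -0.3592  0.9918]
[ 4.45   -0.3227  0.8842]
[ 4.8    -0.2537  0.9063]
[ 5.15   -0.1669  0.8838]
v,t0 [0.29305492 4.04682767] now 5.2
5.2 -0.154 0.264
5.4 -0.1002 0.273
5.6 -0.0448 0.28
5.8 0.0116 0.284
6.0 0.0688 0.287
6.2 0.1264 0.289
6.4 0.1844 0.29
6.6 0.2426 0.291
t 5.2 rail [ 0.005  -0.0261  0.2137] yaw err -0.0042 F [-1.2 -4.4  1.2] w 0.45 gf 0.0 q [-0.09 -0.09  1.78 -0.    1.45 -0.15]
```

```bash
python3 -m pendant '[[0.45,[0,0,0.32],0],[0.45,[0,0,0.61],0]]' |grep time; python3 track.py 1
```

```text
time: 5.4
[ 3.45   -0.36    0.9973]
[ 3.9    -0.3592  0.9918]
[ 4.45   -0.3227  0.8842]
[ 4.8    -0.2537  0.9063]
[ 5.15   -0.1669  0.8838]
[ 5.4    -0.0983  0.8756]
v,t0 [0.29611334 4.05156022] now 5.45
5.45 -0.0849 0.278
5.65 -0.0287 0.284
5.85 0.0285 0.288
6.05 0.0864 0.291
6.25 0.1448 0.292
6.45 0.2034 0.294
6.65 0.2622 0.294
6.85 0.3211 0.295
t 5.45 rail [-0.0027 -0.0189  0.1327] yaw err -0.0007 F [-3.5 -1.4 -4.7] w 0.449 gf 0.0 q [-0.08 -0.02  1.86  0.    1.32 -0.15]
```

```bash
python3 -m pendant '[[0.45,[0.01,0,0],0],[0.45,[0.09,0,0.005],0],[0.45,[0.24,0,0.014],0],[0.1,[0.44,0,0.026],0],[0.1,[0.68,0,0.041],0]]'; python3 track.py 0
```

```text
time: 5.95
tool_pos: [0.5513, 0.1105, 0.14]
tool_rot: [-0.002, 0.684, 0.73, -0.001]
contact_force: [-12.6, 0.0, 8.2]
gripper_width: 0.274
grasp_force: 61.4
[ 3.45   -0.36    0.9973]
[ 3.9    -0.3592  0.9918]
[ 4.45   -0.3227  0.8842]
[ 4.8    -0.2537  0.9063]
[ 5.15   -0.1669  0.8838]
[ 5.4    -0.0983  0.8756]
v,t0 [0.29611334 4.05156022] now 5.95
5.95 0.0574 0.289
6.15 0.1155 0.292
6.35 0.174 0.293
6.55 0.2328 0.294
6.75 0.2917 0.295
6.95 0.3507 0.295
7.15 0.4097 0.296
7.35 0.4689 0.296
t 5.95 rail [1.00e-04 6.39e-02 1.40e-01] yaw err 0.0001 F [-12.6   0.    8.2] w 0.274 gf 61.363595724105835 q [ 0.07 -0.02  1.84  0.    1.32  0.  ]
```

```bash
python3 -m pendant '[[0.1,[0.21,0,0.013],0],[0.1,[0.39,0,0.023],0],[0.1,[0.54,0,0.032],0],[0.1,[0.65,0,0.039],0],[0.1,[0.72,0,0.043],0],[0.1,[0.765,0,0.046],0],[0.1,[0.78,0,0.047],0],[0.1,[0.78,0,0.047],0],[0.1,[0.78,0,0.047],0]]'; python3 track.py 2
python3 - <<'E'
import cv2,numpy as np
from plant import manip
c=lambda n:cv2.resize(manip.grab_frame(n)["img"][:,:,::-1],(400,300))
t=manip.grab_frame("top")["img"][:,:,::-1];s=manip.grab_frame("scene")["img"][:,:,::-1];w=manip.grab_frame("wrist")["img"][:,:,::-1]
for n,i in(("t3",t),("s3",s),("w3",w)):cv2.imwrite(f"pics/{n}.png",i)
f=lambda i,x,y,k,h:cv2.resize(i[y:y+h,x:x+k],(400,300))
cv2.imwrite("pics/m3.png",np.vstack([np.hstack([f(s,240,180,240,180),f(t,170,180,200,150)]),np.hstack([f(w,0,0,640,480),f(w,200,150,320,240)])]))
E
```

```text
time: 6.85
tool_pos: [0.5452, 0.2044, 0.1344]
tool_rot: [-0.002, 0.683, 0.73, -0.001]
contact_force: [-11.8, -0.1, 8.7]
gripper_width: 0.273
grasp_force: 61.4
[ 4.45   -0.3227  0.8842]
[ 4.8    -0.2537  0.9063]
[ 5.15   -0.1669  0.8838]
[ 5.4    -0.0983  0.8756]
[6.85   0.1516 0.8015]
[6.9    0.1519 0.8025]
v,t0 [0.19826287 3.76351309] now 6.95
6.95 0.1728 0.198
7.15 0.2124 0.198
7.35 0.252 0.198
7.55 0.2916 0.198
7.75 0.3313 0.198
7.95 0.3709 0.198
8.15 0.4106 0.198
8.35 0.4502 0.198
t 6.95 rail [1.000e-04 1.579e-01 1.344e-01] yaw err 0.0014 F [-12.1  -0.8   6.8] w 0.278 gf 61.40534162521362 q [0.23 0.03 1.8  0.   1.31 0.16]
```

View pics/m3.png

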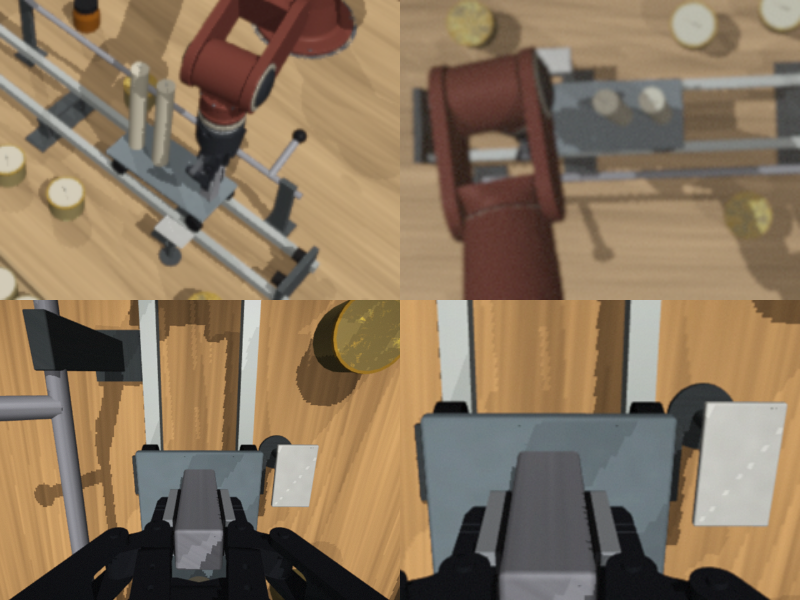

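Montage: both candles stand on the deck, the post is between the pads, and the lever is over. I'll check the final y from the wrist view, comparing the deck front edge at about (420.8,242.8)/(219.2,242) with the plate centre at about (471,279).

```bash
python3 - <<'E'
from h import *
T=np.load("T.npy");w=json.load(open("wc.json"));s,M=where()
def at(u,v,z):
    d=M@T[:3,:3]@[(u-w["cx"])/w["fx"],(v-w["cy"])/w["fy"],1];e=s["tool_pos"]+M@T[:3,3]
    return rail(e+d*(z-e[2])/d[2]).round(4)
z=.130-.06*.51
print("deck front",at(420.8,242.8,z),at(219.2,242,z),"minus 25 mm = post")
c=[(200+(u-400)*.8,150+(v-300)*.8) for u,v in((706,403),(786,403),(770,525),(694,524))]
P=[at(*p,.075) for p in c];print("plate",*P,np.mean(P,0))
E
```

```text
t 7.1 rail [1.000e-04 1.579e-01 1.344e-01] yaw err 0.0013 F [-11.2   0.    8.2] w 0.271 gf 61.41148924827576 q [0.23 0.03 1.8  0.   1.31 0.16]
deck front [0.0496 0.1812 0.0994] [-0.0473  0.1813  0.0994] minus 25 mm = post
plate [0.0688 0.1792 0.075 ] [0.1033 0.1793 0.075 ] [0.105  0.1194 0.075 ] [0.0692 0.1198 0.075 ] [0.086575 0.149425 0.075   ]
```

```bash
python3 -m pendant '[[0.1,[-0.008,0,0],0],[0.1,[-0.018,0,-0.001],0],[0.1,[-0.03,0,-0.002],0],[0.1,[-0.04,0,-0.002],0],[0.1,[-0.043,0,-0.003],0],[0.1,[-0.043,0,-0.003],0],[0.1,[-0.043,0,-0.003],0],[0.1,[-0.043,0,-0.003],0]]' | grep -E "time|force"; python3 track.py 1 | tail -12 | grep -E "^\[7|^t"
python3 - <<'E'
from plant import manip
import cv2
cv2.imwrite("pics/s4.png",manip.grab_frame("scene")["img"][180:360,240:480,::-1].copy().repeat(2,0).repeat(2,1))
E
```

```text
time: 7.9
contact_force: [-11.2, 0.6, 7.3]
grasp_force: 61.4
[7.9    0.1505 0.7983]
t 7.95 rail [1.000e-04 1.527e-01 1.347e-01] yaw err 0.0012 F [-11.9   0.1   6.4] w 0.274 gf 61.38191342353821 q [0.22 0.03 1.8  0.   1.31 0.15]
```

View pics/s4.png

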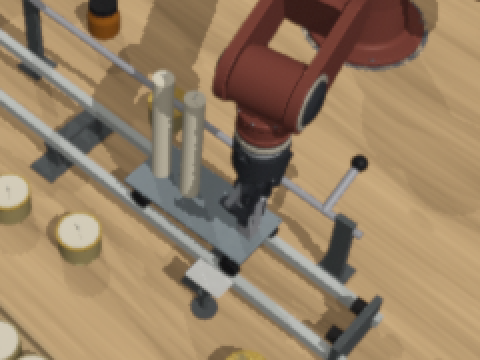

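The crop shows both candles upright at (163,120) and (192,140), and the trolley held at the plate (210,278), so I'm handing in.

```bash
python3 -c "
from plant import manip
print(manip.job_done())"
```

```text
the job is handed in; nothing more can be done
None
```

I pulled the lever, caught the trolley by its post and stopped it within a few millimetres of abreast of the white plate; both candles were upright, the post was still gripped, and I handed in at about 8 s of the 29 s allowed.

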